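Fit the grating plate and hold the grater's paddle at half speed

ROBOT

A 6-joint arm with a two-finger parallel gripper is mounted at the origin on the work surface; the furniture and walls round the work are solid. World frame = base frame: x ahead of the robot, y to its left, z up, the work surface at z = 0. Lengths are in m, angles in rad, forces in N, time in s.
With the tool pointing down it reaches from about 0.225 to 0.875 m from the base axis. Payload 3.4 kg.
Tool frame: the origin (TCP) lies midway between the tips of the shut fingers; the grasp point (between the pads) lies 19 mm behind it (manip.grip_point_offset is the distance from the TCP to the grasp point, in m); x points along the fingers, y is the direction in which the jaws open and shut, and the axes are right-handed (so a half turn about x gives the same grasp; the last joint's range is limited). The gripper opens to 85 mm and grips with 20 to 120 N. Pads are 22 mm wide; open, the fingers measure 114 mm over their backs; the gripper's body (76 mm by 85 mm) begins 54 mm behind the grasp point. The pads swing forward as they close: fully open they stand 13 mm farther back than shut.
Start: joints at [1.134, 0.276, 1.505, -0, 1.361, -0.121], TCP at [0.179, 0.547, 0.231] pointing down, gripper open.
Joint ranges: [-2.89, 2.89], [-0.75, 2.08], [0.22, 2.7], [-1.18, 4.32], [0.11, 2.71], [-2.7, 2.7]. Speed limits (rad/s): [2.57, 2.57, 3.14, 3.14, 3.14, 3.14].

INTERFACE

Orientations are given as a unit quaternion [w, x, y, z].
In Python, from rig import manip gives the robot as it stands.
- The arm moves only by the shell command python3 -m crank 'ROWS' [FORCE]. ROWS is a JSON object of lists of equal length, an entry for each row: "grip": the opening, from 0 (shut) to 1 (fully open); "slide": the shift along the world's x, y, z in cm, a list of three; "roll": the turn about the world's z in degrees. In form: {"grip": [grip, ...], "slide": [[dx, dy, dz], ...], "roll": [roll, ...]}. A call has 1 to 20 rows; each row is the pose to reach, as a shift and turn from the pose commanded when the call began; what a row does not reach only later rows make up. A row lasts 1/10 s, in which the tool goes at most 50 mm and 8.59 degrees, less where a joint would pass 70% of its speed; a pose out of reach is approached as far as the arm can. A call with a gripper value outside its range is refused whole. The fingers move at their own pace and stop on an object; FORCE is the grip in N (left out, the last holds). Time passes only in rows, so rows that repeat a pose let the fingers close. It gives the time, the measured TCP pose, the force and the opening at its end, in the units of the state.
- manip.get_state(): the state, without advancing time (a new reading comes with each control period).
- manip.get_image(name): name is "side" or "top" or "wrist"; returns a dict with "frame" (480x640x3 uint8, red, green, blue), "K" (3x3 intrinsics, pixels), "R" (3x3) and "t" (3): a world point X has camera coordinates R X + t. Camera axes: x right, y down, z forward; pixel columns grow to the right and rows downward; lengths in m; the calibration is good to about 2 mm. A picture is of the moment at which its call begins. There is no depth.
- manip.sign_off(): hands the job in, once; it reports no verdict.
The state is a dict: "clock": time; "qpos": joint angles; "qd": joint speeds; "effort": joint torques, N m; "position": TCP position; "ee_rot": TCP orientation; "contact_force": force on the tool from outside, world axes, zero at the start; "moment": the same for the moment, N m; "width": finger opening in m.
Only numpy, scipy, OpenCV 4.12 (cv2) and the standard library are available. Lean on these libraries where they do the work, as an engineer would, in place of code of your own. Each camera call takes 0.05 s, during which the arm holds its last target. There are 200 camera calls.

TASK

Get the electric grater running at half speed: take the grating plate (rows of round holes, broad flat tab) out of the rack and slide it down into the slot on top of the grater until it is fully home and let go of it, then press the grater's spring-loaded paddle half-way down with the fingers, never to its stop, and hold it there. Finish while still holding the paddle half-way down: do not let it go at the end. Leave the other plate in the rack and do not disturb the things standing about.

Things in the scene. Friction and masses are not known exactly. Their poses are not given: they have to be found in the camera images.
- grating_plate_mid (a point): centre, half-way up, of the loose grating plate (100 to 200 g, 96 mm tall); it hangs upright in either place of the rack. z up, x across its thickness, y along its width; alike turned by 180 deg. Steel blade with rows of round holes, 80 wide, 5 thick, 48 tall, lowest 6 mm thinned to 2.5; above it a grey flange 92 wide, 22 thick, 8 tall, its underside level with this point
- grating_plate_tab (a point): grip point of the grating plate, 35 mm above its centre, same axes: in the broad flat tab, 46 mm wide (y), 12 mm thick (x), 40 mm tall, that stands on the flange. The tab's top is 13 mm above this point, the flange's top 27 mm below it: grip across x, fingertips above the flange
- slicing_plate_mid (a point): centre, half-way up, of the other loose plate, in the other place of the rack: same blade, flange and height, but one slanting slit in place of the holes and a round post 20 mm across in place of the broad tab. It stays in the rack
- plate_rack: fixed white rack, 90x224x62 mm; origin under its centre, y along its length. The plates hang side by side at y = -52 and +52 mm, their x along the rack's x, flanges on the posts' ends at 62 mm, blades in grooves 8 mm wide and 50 mm deep: lift a plate straight up by 55 mm to clear them, by 110 mm to pass over the other plate
- grater: fixed electric grater; origin under the centre of its white housing, 134 (x) x 154 (y) mm and 85 mm tall, with a paddle on a low foot that reaches from the housing to 190 mm along -y; x across the plate slot. Behind it, from x = 0.61 m on (world), a wall cupboard hangs 0.49 m above the worktop, and a shelf about 0.6 m up on the right wall: carry low, at x below 0.55 m, to keep the wrist clear of them
- grater_slot (a point): centre of the slot's mouth on top of the housing, 85 mm above the worktop, axes as the grater's. Slot 8 mm (x) by 84 mm (y), 52 mm deep, the edge of its mouth chamfered by 3 mm. When the plate is home its flange lies flat on the housing top and its centre point lies at this point
- paddle (a joint): angle of the grater's grey spring paddle (48 mm wide, 100 mm long, 12 mm thick), hinged beside the housing along the grater's x: 0 at rest (level), grows as its free end is pressed down, 0.32 at the stop; half-way is 0.16. It springs back when let go
- paddle_pad (a point): centre of the top of the round rubber pad (36 mm across, 3 mm high) on the paddle where it is pressed; 77 mm from the hinge, 75 mm above the worktop at rest. Full travel is 24 mm down, half is 12 mm; about 2.5 N to start, about 6 N at half, 9 N at the stop
- shaker: small glass shaker with a steel dome top, 38 mm across, 59 mm tall, stands between the rack and the grater; origin under its centre
- lemon: a lemon, 71x53x51 mm, behind the grater; origin under its centre
- garlic: a garlic bulb, 60 mm, in front of the rack to the right; origin under its centre
- mug: a mug, 79x109x98 mm with its handle, behind the work; origin under it
- onion: an onion, 78 mm, behind the rack; origin under its centre
- tumbler: an upside-down drinking glass, 81 mm across, 93 mm tall, left of the grater; origin under its centre

How it is judged:
On the way, in this order (a step that is already met when the one before it is completed fails the run):
1. the grating plate is fully home in the grater's slot and released, the paddle still up (horizontal distance between grating_plate_mid and grater_slot below 0.005 m and z of grating_plate_mid in the frame of grater below 0.0885 m and angle between grating_plate_mid's own z axis and vertical below 0.06 rad and angle between the x axis of grating_plate_mid and the x axis of grater, either way round below 0.08 rad and contact force between the fingers and grating_plate below 0.1 N and value of joint paddle below 0.05 rad), for 0.2 s.
2. the fingers hold the paddle about half-way down for a second (value of joint paddle between 0.1 and 0.22 rad and contact force between the fingers and paddle above 1.5 N), for 1 s.
At the end, for the whole second after the job is handed in: Plate home in the slot (within 5 mm of its middle, flange down within 3.5 mm, upright within 0.06 rad, in line within 0.08 rad), untouched by the fingers, which hold the paddle still with over 1.5 N at 0.10 to 0.22 of its 0.32 rad; slicing plate within 20 mm of its start (all of step 2 and horizontal distance between grating_plate_mid and grater_slot below 0.005 m and z of grating_plate_mid in the frame of grater below 0.0885 m and angle between grating_plate_mid's own z axis and vertical below 0.06 rad and angle between the x axis of grating_plate_mid and the x axis of grater, either way round below 0.08 rad and contact force between the fingers and grating_plate below 0.1 N and velocity of joint paddle between -0.05 and 0.05 rad/s and distance of slicing_plate_mid from where it was at the start of the episode below 0.02 m); the arm keeps its last pose, push and grip.
It fails at once if the paddle is pushed to its stop (past 0.29 rad) (value of joint paddle above 0.29 rad).
It fails at once if the paddle is pressed while the grating plate is not home (value of joint paddle above 0.08 rad and not (horizontal distance between grating_plate_mid and grater_slot below 0.005 m and z of grating_plate_mid in the frame of grater below 0.0885 m and angle between grating_plate_mid's own z axis and vertical below 0.06 rad and angle between the x axis of grating_plate_mid and the x axis of grater, either way round below 0.08 rad)).
It fails at once if the slicing plate is taken out of the rack (moved over 30 mm) (distance of slicing_plate_mid from where it was at the start of the episode above 0.03 m).
It fails at once if a bystander is knocked away (over 30 mm) or over (distance of any of shaker, lemon, garlic, mug, onion, tumbler from where it was at the start of the episode above 0.03 m or angle between any of shaker, mug, tumbler's own z axis and vertical above 0.5 rad).
It also fails if it takes over 54 s, if anything falls off the work surface, if the arm or the gripper's body presses on something with over 40 N, if the wrist force passes 120 N, or if a joint passes its speed limit or range.

## Working session

There is one attempt and no reset: what is moved stays moved. The work goes in short steps, Python scripts to look and compute and a shell command to move; the robot and the scene stay as the last step left them, time stands still between calls to the robot, and variables do not carry over. Pictures are saved under pics/ and viewed, on a budget of 10 in all, crops included, one or two more only if the job needs it, and the job is handed in when it is done.

```bash
mkdir -p pics && cat > h.py <<'E'
import numpy as np, cv2, pickle
from rig import manip
def snap(n,save):
    d=manip.get_image(n); pickle.dump(d,open(save+'.pkl','wb'))
    cv2.imwrite('pics/'+save+'.png',np.ascontiguousarray(d['frame'][:,:,::-1])); return d
def load(s): return pickle.load(open(s+'.pkl','rb'))
def ray(d,u,v):
    c=-d['R'].T@d['t']; r=d['R'].T@np.linalg.inv(d['K'])@np.array([u,v,1.]); return c,r
def onz(d,u,v,z):
    c,r=ray(d,u,v); return c+r*(z-c[2])/r[2]
def proj(d,X):
    p=d['K']@(d['R']@np.asarray(X,float)+d['t']); return p[:2]/p[2]
E
python3 - <<'E'
from h import *
for n in('top','side','wrist'):
    d=snap(n,n+'0'); print(n,-d['R'].T@d['t'],d['R'][2],d['K'][0,0])
s=manip.get_state(); print(s)
E
```

```text
top [0.42973845 0.03676906 1.39591623] [ 7.26448194e-02 -3.63585733e-04 -9.97357808e-01] 546.0484680717055
side [0.32400298 0.78508811 1.20967946] [ 0.16222676 -0.54269596 -0.82411381] 466.0155790518105
wrist [0.11442359 0.56717287 0.37347964] [ 0.25674774 -0.08422893 -0.96280117] 366.2741958978331
{'clock': 0.15, 'qpos': array([ 1.13402970e+00,  2.76465073e-01,  1.50584779e+00,  1.47623637e-05,
        1.36069476e+00, -1.21033628e-01]), 'qd': array([-0.00264046, -0.00246502, -0.00267134,  0.00027709, -0.00043346,
        0.00098973]), 'effort': array([ 9.33152805e-04, -4.17147803e+01, -2.46032757e+01, -2.90105609e-04,
        7.71911902e-03,  1.46190951e-05]), 'position': array([0.17839605, 0.54621222, 0.23062749]), 'ee_rot': array([ 0.69817089,  0.1106869 ,  0.69845615, -0.11164597]), 'contact_force': array([ 0.09296332, -0.34957525, -0.07734098]), 'moment': array([-0.02562516,  0.0167668 ,  0.02280874]), 'width': 0.08531739035807079}
```

View pics/top0.png

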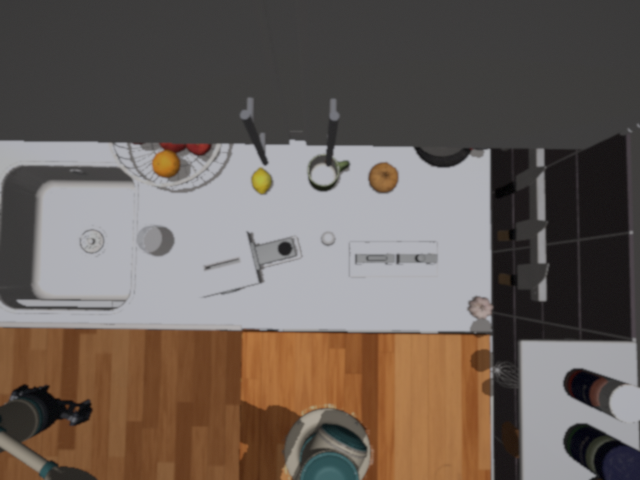

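View pics/side0.png

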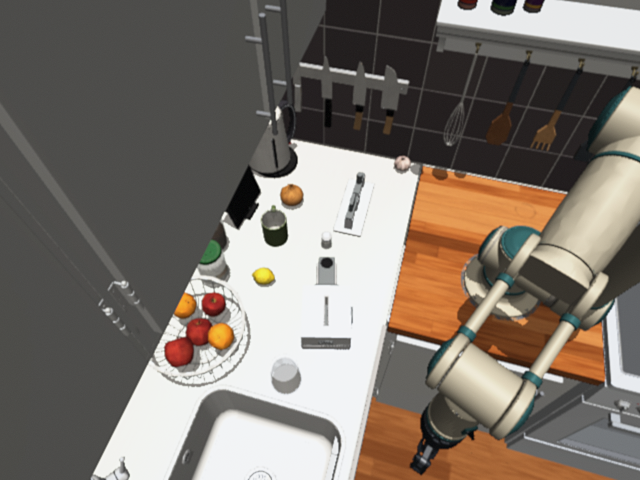

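The top view shows the grater at about (195–300, 230–300), with its paddle pad at (285,248) and the shaker at (328,238). The rack is at (350–437, 240–277). The broad tab looks to be on the left (about 375,258) and the round post on the right (420,258). I'll enlarge both.

```bash
python3 - <<'E'
from h import *
def crop(s,x0,y0,w,h,k):
    f=load(s)['frame'][y0:y0+h,x0:x0+w,::-1]
    return cv2.resize(f,None,fx=k,fy=k,interpolation=cv2.INTER_CUBIC)
a=crop('top0',195,222,132,50+35,6); b=crop('side0',270,225,100,130,6)
c=crop('top0',340,235,110,45,7)
c2=crop('side0',325,165,60,75,7)
a=a[:, :]; 
cv2.imwrite('pics/a.png',a); print(a.shape)
C=np.zeros((315+0+0,770,3),np.uint8); C[:]=c
D=np.zeros((600,800,3),np.uint8); D[:315,:770]=c; 
e=cv2.resize(load('side0')['frame'][165:235,325:385,::-1],None,fx=4,fy=4,interpolation=cv2.INTER_CUBIC); D[318:598,:240]=e
g=cv2.resize(load('side0')['frame'][248:353,295:360,::-1],None,fx=2.6,fy=2.6,interpolation=cv2.INTER_CUBIC); D[318:318+g.shape[0],300:300+g.shape[1]]=g
cv2.imwrite('pics/b.png',D)
E
```

```text
(510, 792, 3)
```

View pics/a.png

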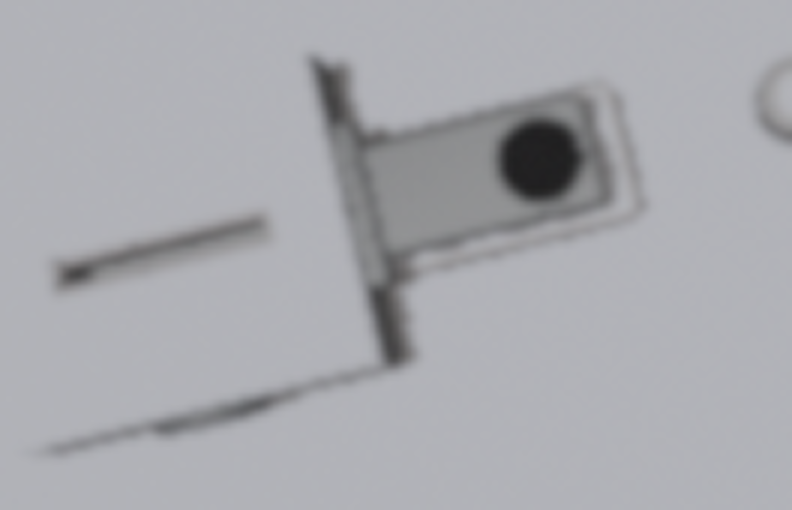

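View pics/b.png

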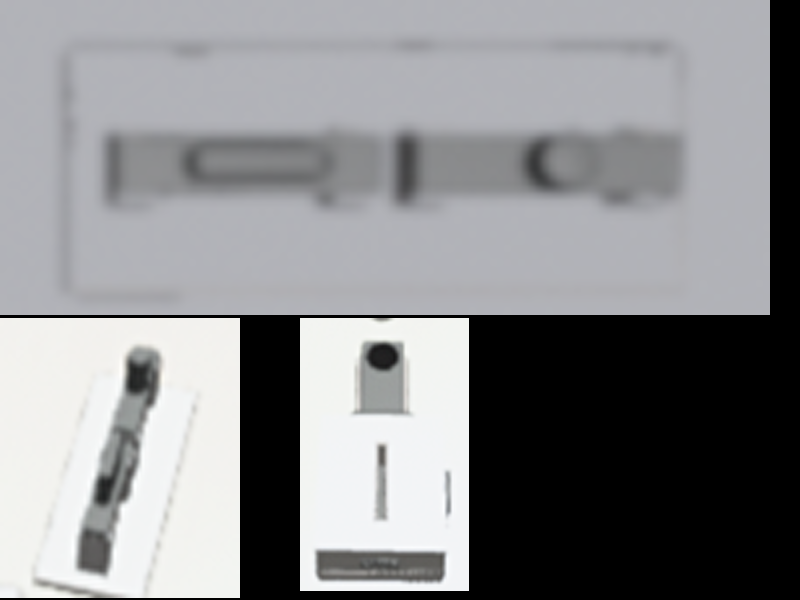

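The enlarged crops show the grating plate in the rack's left place. In crop b its tab top spans (187–328, 140–183). The slot runs from (57,273) to (267,227) in crop a, and the pad centre is at (540,160). Next I'll turn these into positions.

```bash
python3 - <<'E'
from h import *
from scipy.spatial.transform import Rotation as Ro
T=load('top0');S=load('side0')
f=lambda u,v,k,x0,y0:((u+.5)/k-.5+x0,(v+.5)/k-.5+y0)
A=lambda u,v:f(u,v,6,195,222); B=lambda u,v:f(u,v,7,340,235)
E=lambda u,v:f(u,v-318,4,325,165); G=lambda u,v:f(u-300,v-318,2.6,295,248)
p=lambda n,d,uv,z:print(n,np.round(onz(d,*uv,z),4))
p('tab L',T,B(187,161),.110);p('tab R',T,B(328,161),.110);p('tabc',T,B(257,161),.110)
p('rackTL',T,B(62,45),.0);p('rackTR',T,B(683,45),.0);p('rackBL',T,B(62,296),0)
p('flL',T,B(112,165),.07);p('flR',T,B(683,163),.07)
a=onz(T,*A(57,273),.085);b=onz(T,*A(267,227),.085);c=(a+b)/2
pad=onz(T,*A(540,160),.075)
print('slot',a,b,c,np.linalg.norm(a-b),'ang',np.degrees(np.arctan2(*((a-b)[:2]*[-1,1]))))
print('pad',pad,'slot-pad',np.linalg.norm((pad-c)[:2]),'ang',np.degrees(np.arctan2(*((c-pad)[:2]*[-1,1]))))
p('side slot end',S,G(381,445),.085);p('side slot end2',S,G(381,520),.085);p('side pad',S,G(382,356),.075)
p('side tab',S,E(116,465),.110)
p('shaker',T,(328,238),.05)
s=manip.get_state();q=s['ee_rot'];R=Ro.from_quat(np.r_[q[1:],q[0]]).as_matrix();print(R.round(3))
W=load('wrist0');c=-W['R'].T@W['t'];print('cam in tool',R.T@(c-s['position']))
E
```

```text
tab L [ 0.48   -0.0868  0.11  ]
tab R [ 0.4806 -0.1342  0.11  ]
tabc [ 0.4803 -0.1103  0.11  ]
rackTL [ 0.5262 -0.0513  0.    ]
rackTR [ 0.5292 -0.2787  0.    ]
rackBL [ 0.4345 -0.0521  0.    ]
flL [ 0.4799 -0.0646  0.07  ]
flR [ 0.4832 -0.2627  0.07  ]
slot [0.45309543 0.29957272 0.085     ] [0.47256819 0.21611268 0.085     ] [0.46283181 0.2578427  0.085     ] 0.08570160803871993 ang 13.133208216648207
pad [0.50137707 0.10792663 0.075     ] slot-pad 0.1547920033887656 ang 14.419128295815744
side slot end [0.4717 0.2228 0.085 ]
side slot end2 [0.4496 0.3034 0.085 ]
side pad [0.5008 0.1123 0.075 ]
side tab [ 0.4725 -0.0973  0.11  ]
shaker [0.5295 0.0024 0.05  ]
[[-0.001  0.311  0.951]
 [-0.001  0.951 -0.311]
 [-1.    -0.001 -0.   ]]
cam in tool [-1.42839622e-01 -1.40359342e-04 -6.73452530e-02]
```

```bash
python3 -m crank '{"grip":[1,1,1,1,1,1,1,1,1,1,1,1,1,1,1,1,1,1,1,1],"slide":[[30,-65.5,2],[30,-65.5,2],[30,-65.5,2],[30,-65.5,2],[30,-65.5,2],[30,-65.5,2],[30,-65.5,2],[30,-65.5,2],[30,-65.5,2],[30,-65.5,2],[30,-65.5,2],[30,-65.5,2],[30,-65.5,2],[30,-65.5,2],[30,-65.5,2],[30,-65.5,2],[30,-65.5,2],[30,-65.5,2],[30,-65.5,2],[30,-65.5,2]],"roll":[-71,-71,-71,-71,-71,-71,-71,-71,-71,-71,-71,-71,-71,-71,-71,-71,-71,-71,-71,-71]}' 40 && python3 - <<'E'
from h import *
d=snap('wrist','w1')
X=[(.4803,-.1103+s*.023,.11) for s in(-1,1)]; print([proj(d,x).round(1) for x in X])
E
```

```text
clock: 2.15
position: [0.4782, -0.1073, 0.2516]
ee_rot: [0.504, 0.496, 0.504, -0.496]
contact_force: [-0.7, -0.5, 0.9]
width: 0.0859
[array([322. , 256.6]), array([323.1, 200.8])]
```

View pics/w1.png

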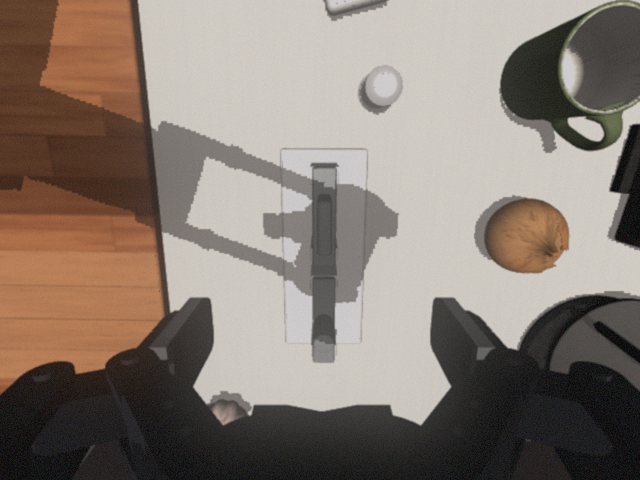

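The wrist view shows the broad tab at (324, 200–256), within about 1 px of where I predicted it. The tab is about 1 mm further in +x, and the rack lines up with the jaws. Going down to grip.

```bash
python3 -m crank '{"grip":[1,1,1,1,1,1,1,0,0,0,0,0,0,0],"slide":[[0.25,-0.25,-4],[0.25,-0.25,-8],[0.25,-0.25,-12],[0.25,-0.25,-14.5],[0.25,-0.25,-16.5],[0.25,-0.25,-17.1],[0.25,-0.25,-17.1],[0.25,-0.25,-17.1],[0.25,-0.25,-17.1],[0.25,-0.25,-17.1],[0.25,-0.25,-17.1],[0.25,-0.25,-17.1],[0.25,-0.25,-17.1],[0.25,-0.25,-17.1]],"roll":[0,0,0,0,0,0,0,0,0,0,0,0,0,0]}' 60
```

```text
clock: 3.6
position: [0.4813, -0.111, 0.0808]
ee_rot: [0.504, 0.496, 0.504, -0.496]
contact_force: [-0.2, 0.7, 4.4]
width: 0.011
```

```bash
python3 -m crank '{"grip":[0,0,0,0,0,0,0,0,0,0,0,0,0,0],"slide":[[0,0,2],[0,0,4],[0,0,6],[0,0,8],[0,0,10],[0,4,10.5],[-0.4,8,10.5],[-0.8,12,10.5],[-1,16,10.5],[-1.2,20,10.5],[-1.3,24,10.5],[-1.3,27,10.5],[-1.3,27,10.5],[-1.3,27,10.5]],"roll":[0,0,0,0,0,0,3,6,9,12,13,13,13,13]}' && python3 - <<'E'
from h import *
d=snap('wrist','w2');print([proj(d,x).round(1) for x in [(.4531,.2996,.085),(.4726,.2161,.085),(.501,.108,.075)]])
snap('top','top2')
E
```

```text
clock: 5.0
position: [0.4676, 0.1593, 0.1848]
ee_rot: [0.557, 0.435, 0.557, -0.436]
contact_force: [0.4, -1.3, -1.4]
width: 0.0107
[array([354. ,   9.4]), array([348.8, 159.2]), array([346.6, 309.3])]
```

View pics/w2.png

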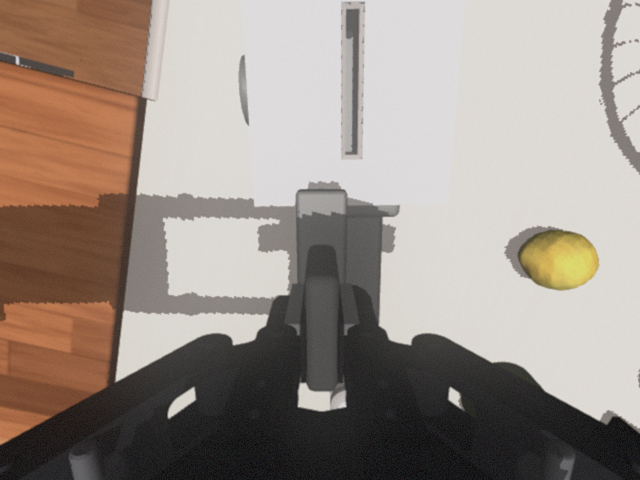

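The slot's chamfer outline is clear, with its near end's middle at (352,159) and its far end's at (353.5,1). The held plate's flange end spans (297–347, 192) and its tab is straight in the jaws.

```bash
python3 - <<'E'
from h import *
d=load('w2'); s=manip.get_state(); P=s['position']; print(P)
a=onz(d,353.5,1.5,.085);b=onz(d,352,159,.085)
print('slot',a,b,(a+b)/2,np.linalg.norm(a-b),'ang',np.degrees(np.arctan2(*((a-b)[:2]*[-1,1]))))
q=s['ee_rot'];from scipy.spatial.transform import Rotation as Ro
R=Ro.from_quat(np.r_[q[1:],q[0]]).as_matrix(); y=R[:,1]; print('jaw ang',np.degrees(np.arctan2(y[1],y[0])),'tilt',R[:,0])
zf=P[2]-.0808+.070
l=onz(d,297,192,zf);r=onz(d,347,192,zf);m=(l+r)/2
print('flange end',m,np.linalg.norm(l-r),'in tool',R.T@(m-P), 'expected end dist .046')
# tab: top face centre width at row ~300
zt=P[2]-.0808+.110
l=onz(d,306,300,zt);r=onz(d,338,300,zt);print('tab',R.T@((l+r)/2-P),np.linalg.norm(l-r))
E
```

```text
[0.46786543 0.15819348 0.18497927]
slot [0.45175037 0.30344382 0.085     ] [0.47460104 0.21672341 0.085     ] [0.46317571 0.26008362 0.085     ] 0.08968043841890218 ang 14.761796118105172
jaw ang 13.876180587676291 tilt [-7.38263424e-04 -8.85248895e-04 -9.99999336e-01]
flange end [0.45775728 0.20379924 0.17417927] 0.02100028134266535 in tool [ 0.01076708  0.00113426 -0.04670635] expected end dist .046
tab [-0.02921201  0.00117686 -0.01597303] 0.01080037402642683
```

```bash
python3 -m crank '{"grip":[0,0,0,0,0,0,0,0,0,0,0,0,0,0],"slide":[[-0.2,3,0],[-0.4,6.5,0],[-0.56,9,0],[-0.56,10.1,0],[-0.56,10.1,0],[-0.56,10.1,-1.5],[-0.56,10.1,-2.5],[-0.56,10.1,-3],[-0.56,10.1,-3.4],[-0.56,10.1,-3.8],[-0.56,10.1,-4.2],[-0.56,10.1,-4.6],[-0.56,10.1,-5],[-0.56,10.1,-5]],"roll":[0,0.7,0.7,0.7,0.7,0.7,0.7,0.7,0.7,0.7,0.7,0.7,0.7,0.7]}' && python3 - <<'E'
from h import *
snap('wrist','w3')
E
```

```text
clock: 6.5
position: [0.4621, 0.26, 0.1347]
ee_rot: [0.559, 0.432, 0.56, -0.433]
contact_force: [0.3, -0.3, -1.4]
width: 0.011
```

View pics/w3.png

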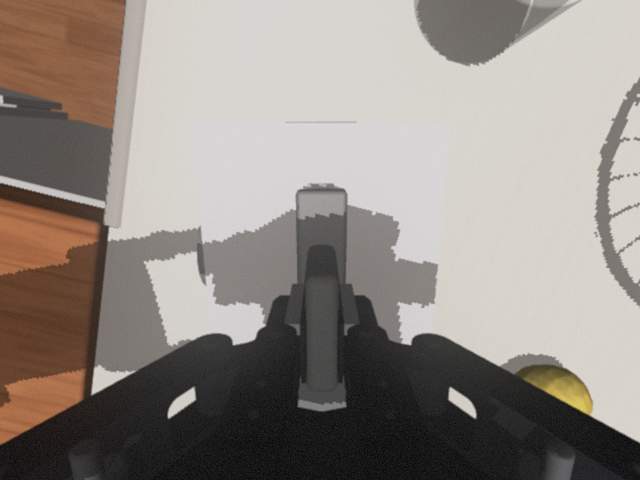

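The plate hides the slot, with no force and its blade about 16 mm in. The flange sits centred and parallel on the housing, whose far edge is at row 122 and spans columns 202–449. Lowering it home.

```bash
python3 -m crank '{"grip":[0,0,0,0,0,0,0,0],"slide":[[0,0,-0.6],[0,0,-1.2],[0,0,-1.8],[0,0,-2.3],[0,0,-2.7],[0,0,-3.0],[0,0,-3.1],[0,0,-3.1]],"roll":[0,0,0,0,0,0,0,0]}'
```

```text
clock: 7.35
position: [0.4625, 0.2601, 0.1042]
ee_rot: [0.559, 0.432, 0.56, -0.432]
contact_force: [-0.3, -0.2, -0.9]
width: 0.011
```

```bash
python3 -m crank '{"grip":[0,0,0,0],"slide":[[0,0,-0.1],[0,0,-0.2],[0,0,-0.3],[0,0,-0.3]],"roll":[0,0,0,0]}'
```

```text
clock: 7.75
position: [0.4628, 0.2602, 0.1037]
ee_rot: [0.56, 0.433, 0.559, -0.432]
contact_force: [-4.1, -1.2, 12.9]
width: 0.0113
```

The plate bottomed out at the expected height (TCP 0.1037 against an expected 0.1038). Releasing it and retreating towards the paddle.

```bash
python3 -m crank '{"grip":[1,1,1,1,1,1,1,1,1,1,1,0,0,0,0,0,0,0,0,0],"slide":[[0,0,0.2],[0,0,0.2],[0,0,0.2],[0,0,0.2],[0,0,0.2],[0,0,0.2],[0,0,2],[0,0,4],[0,0,6],[0,0,8],[0,0,9],[1,-4,9],[2,-8,9],[3,-12,9],[4,-15.5,9],[4.9,-18.5,9],[4.9,-18.5,9],[4.9,-18.5,9],[4.9,-18.5,9],[4.9,-18.5,9]],"roll":[0,0,0,0,0,0,0,0,0,0,0,0,0,0,0,0,0,0,0,0]}' && python3 - <<'E'
from h import *
d=snap('wrist','w4');print([proj(d,x).round(1) for x in [(.502,.1085,.075)]])
for n in('top','side'): snap(n,n+'4')
E
```

```text
clock: 9.75
position: [0.511, 0.0762, 0.1912]
ee_rot: [0.56, 0.432, 0.56, -0.432]
contact_force: [-0.3, 1.0, 0.6]
width: -0.0001
[array([319.3, 187.5])]
```

View pics/w4.png

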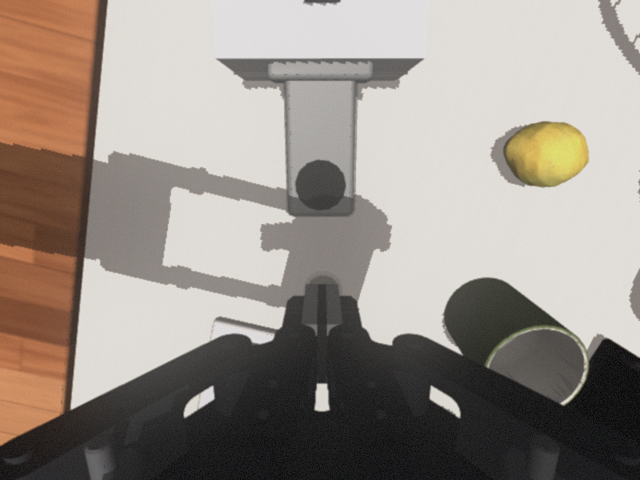

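The pad centre is at (320.5,185), in line with the shut fingers, and the plate's flange end just shows at the top (322,0). I'll check the plate in the top and side views.

```bash
python3 - <<'E'
from h import *
d=load('w4');s=manip.get_state();p=onz(d,320.5,185,.075);print(p,s['position'],p-s['position'])
a=cv2.resize(load('top4')['frame'][215:305,190:310,::-1],None,fx=4.5,fy=4.5,interpolation=cv2.INTER_CUBIC)
b=cv2.resize(load('side4')['frame'][240:360,280:370,::-1],None,fx=3.3,fy=3.3,interpolation=cv2.INTER_CUBIC)
D=np.zeros((410,800,3),np.uint8);D[:a.shape[0],:540]=a[:410];w=min(260,b.shape[1]);D[:b.shape[0],540:540+w]=b[:410,:w];cv2.imwrite('pics/c4.png',D)
# predicted home: flange corners, tab top
g=np.radians(14.6);c=np.array([.4632,.26]);ex=np.array([np.cos(g),np.sin(g)]);ey=np.array([-np.sin(g),np.cos(g)])
for n,o,k,off in(('top4',(190,215),4.5,0),('side4',(280,240),3.3,540)):
  for x,y,z in((0,.023,.133),(0,-.023,.133),(0,.046,.093),(0,-.046,.093),(0,.046,.113)):
    u=proj(load(n),np.r_[c+x*ex+y*ey,z]); print(n,(x,y,z),((u-o+.5)*k-.5+[off,0]).round())
E
```

```text
[0.50237625 0.11041455 0.075     ] [0.5112456  0.07596903 0.19130824] [-0.00886935  0.03444553 -0.11630824]
top4 (0, 0.023, 0.133) [ 80. 226.]
top4 (0, -0.023, 0.133) [168. 205.]
top4 (0, 0.046, 0.093) [ 53. 239.]
top4 (0, -0.046, 0.093) [222. 197.]
top4 (0, 0.046, 0.113) [ 45. 238.]
side4 (0, 0.023, 0.133) [690. 230.]
side4 (0, -0.023, 0.133) [691. 177.]
side4 (0, 0.046, 0.093) [690. 279.]
side4 (0, -0.046, 0.093) [691. 175.]
side4 (0, 0.046, 0.113) [690. 269.]
```

View pics/c4.png

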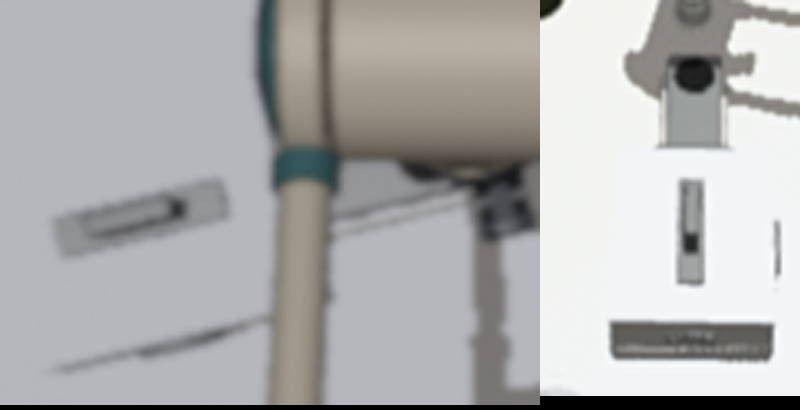

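The flange lies flat at the predicted ends, seen at (60,238) and (225,197) against a predicted (53,239) and (222,197). Moving above the pad, then pressing.

```bash
python3 -m crank '{"grip":[0,0,0,0,0,0,0,0],"slide":[[-0.9,3.4,0],[-0.9,3.4,-4],[-0.9,3.4,-7],[-0.9,3.4,-9],[-0.9,3.4,-10],[-0.9,3.4,-10.4],[-0.9,3.4,-10.4],[-0.9,3.4,-10.4]],"roll":[0,0,0,0,0,0,0,0]}'
```

```text
clock: 10.7
position: [0.5035, 0.1092, 0.0883]
ee_rot: [0.56, 0.433, 0.559, -0.432]
contact_force: [-0.1, -0.2, -0.0]
width: 0.0
```

```bash
python3 -m crank '{"grip":[0,0,0,0,0,0],"slide":[[0,0,-0.4],[0,0,-0.8],[0,0,-1.2],[0,0,-1.6],[0,0,-1.8],[0,0,-1.8]],"roll":[0,0,0,0,0,0]}'
```

```text
clock: 11.3
position: [0.5028, 0.1087, 0.0694]
ee_rot: [0.56, 0.432, 0.559, -0.432]
contact_force: [0.0, -2.5, 4.0]
width: -0.0001
```

```bash
python3 -m crank '{"grip":[0,0,0,0,0,0,0,0,0,0,0,0,0,0,0,0],"slide":[[0,0,-0.3],[0,0,-0.6],[0,0,-0.6],[0,0,-0.6],[0,0,-0.6],[0,0,-0.6],[0,0,-0.6],[0,0,-0.6],[0,0,-0.6],[0,0,-0.6],[0,0,-0.6],[0,0,-0.6],[0,0,-0.6],[0,0,-0.6],[0,0,-0.6],[0,0,-0.6]],"roll":[0,0,0,0,0,0,0,0,0,0,0,0,0,0,0,0]}' && python3 - <<'E'
from h import *
snap('wrist','w5'); d=snap('side','side5')
c=np.hstack([cv2.resize(load('side5')['frame'][150:350,270:410,::-1],None,fx=2.4,fy=2.4,interpolation=cv2.INTER_CUBIC),cv2.resize(load('w5')['frame'][:,:,::-1],(450,480))[:, :450]])
cv2.imwrite('pics/c5.png',c);s=manip.get_state();print(c.shape,s['position'],s['contact_force'])
E
```

```text
clock: 12.9
position: [0.5028, 0.1087, 0.0636]
ee_rot: [0.56, 0.432, 0.559, -0.432]
contact_force: [-0.7, -3.9, 5.5]
width: 0.0
(480, 786, 3) [0.50280304 0.10867682 0.06364078] [ 0.07366311 -3.04407212  5.73167522]
```

View pics/c5.png

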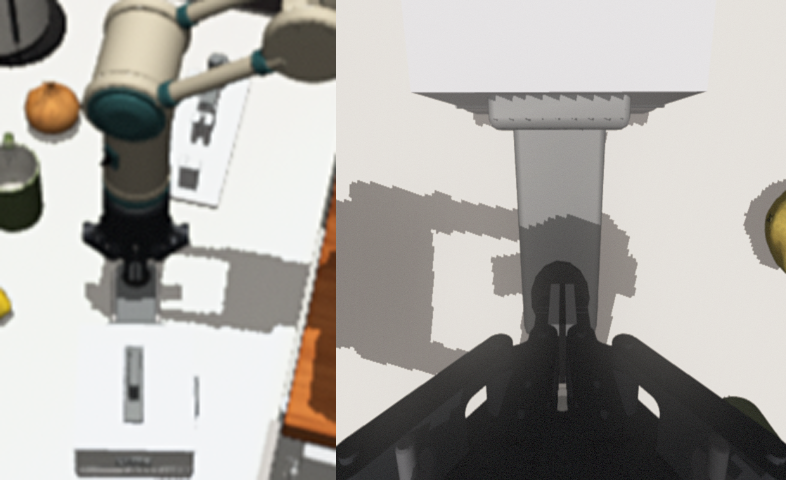

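The shut fingers press the pad (right panel, about (562,285)) roughly 11 mm down with about 6 N. The plate is still home and the slicing plate is still in the rack. Held for over a second, so I'm handing in.

```bash
python3 -c "
from rig import manip
manip.sign_off(); s=manip.get_state(); print(s['clock'],s['position'],s['contact_force'])"
```

```text
the job is handed in; nothing more can be done
the job is handed in; nothing more can be done
```

I moved the grating plate from the rack into the grater's slot and let go of it. I then pressed the paddle half-way down with the shut fingers and handed in while still holding it. The simulator gave no verdict, and my state reading after hand-in was refused, so the checks below are all from before it.

- **Plate:** it bottomed out at TCP z 0.1037 m, against an expected 0.1038 m. After release, the pictures showed the flange lying flat. Its ends were within about 4 mm of where I predicted them, which is close to the limit of that view.
- **Paddle:** the last readings were TCP z 0.0636 m, about 11 mm down, and about 6 N upward. That puts the paddle at roughly 0.15 rad. It had been held there for over a second, and the clock stood at about 13 s of the 54 s allowed.
- **Sideways force:** the wrist also read 3–4 N along y while pressing. I put this down to friction on the tilting pad, but did not check it.
- **Surroundings:** the slicing plate was still in the rack in the last picture. I saw nothing disturbed, though I did not measure where every object ended up.

The two measurements of the slot's angle differed slightly, 13.1° from the top view and 14.8° from the wrist view. I used about 14.6°, and the blade went in without any noticeable force.

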